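# Tap the block carrier onto its mark and lock it

### The arm

A 6-joint arm with a two-finger parallel gripper is mounted at the origin on a cart in front of the work surface, level with it; the furniture and walls round the work are solid. World frame = base frame: x ahead of the robot, y to its left, z up, the work surface at z = 0. Lengths are in m, angles in degrees, forces in N, time in s.
With the tool pointing down it reaches from about 0.4 to 0.825 m from the base axis. Payload 7 kg.
Tool frame: the origin (TCP) lies on the centre line of the jaws, within the pads' length; the fingertips stand 17 mm ahead of it and the grasp point (between the pads) lies 2 mm behind it; z points along the fingers, y is the direction in which the jaws open and shut (so a half turn about z gives the same grasp; the last joint's range is limited). The gripper opens to 88 mm and grips with 3 to 60 N. Pads are 19 mm wide; open, the fingers measure 130 mm over their backs; the gripper's body (78 mm by 193 mm) begins 47 mm behind the grasp point.
Start: joints at [16.507, 20.546, 0.682, 0, -70.136, -16.507], TCP at [0.675, -0, 0.244] pointing down, gripper open.
Joint ranges: [-176.03, 176.03], [-82.01, 121.73], [-58.28, 71.71], [-173.87, 95.51], [-174.79, -0.11], [-173.66, 173.66]. Speed limits (degrees/s): [136.94, 136.94, 172.46, 180, 180, 180].

### API

Orientations are given as [roll, pitch, yaw] about the fixed x, y, z axes, in that order (R = Rz(yaw) Ry(pitch) Rx(roll)).
In Python, from plant import telemetry, vision, close_job, recognise, silhouettes, place_of gives the robot as it stands.
- The arm moves only by the shell command python3 -m handwheel 'ROWS'. ROWS is JSON, a list that holds one entry, the list of rows, each a list of 5 numbers: the shift along the tool's x, y, z in m, then the turn about the tool's z in rad, then the closure, from 0 (fully open) to 1 (shut). In form: [[[tx, ty, tz, yaw, gripper], ...]]. A call has 1 to 20 rows; each row shifts and turns the commanded pose from where the row before left it, along the tool's axes as they then stand; what a row does not reach is not made up. A row lasts 1/12 s, in which the tool goes at most 41.7 mm and 7.16 degrees, less where a joint would pass 70% of its speed; a pose out of reach is approached as far as the arm can. A call with a gripper value outside its range is refused whole. The fingers move at their own pace and stop on an object; the grip force is fixed at half the most. Time passes only in rows, so rows that do not move let the fingers close. It gives the time, the measured TCP pose, the force and the opening at its end, in the units of the state.
- telemetry.get_obs(): the state, without advancing time (a new reading comes with each control period).
- vision.snapshot(name): name is "scene" or "side" or "wrist"; returns a dict with "color" (400x640x3 uint8, red, green, blue), "mtx" (3x3 intrinsics, pixels), "cam_to_world" (4x4, takes a point from camera to world coordinates); the wrist camera has in their place "tool_from_camera" (4x4, takes a point from camera to tool coordinates, whose origin is the TCP and whose axes are the flange's). Camera axes: x right, y down, z forward; pixel columns grow to the right and rows downward; lengths in m; the calibration is good to about 2 mm. A picture is of the moment at which its call begins: read the wrist's pose just before it. There is no depth.
- close_job(): hands the job in, once; it reports no verdict.
Trained networks look in a picture, given as the dict that the camera call returned (one of the last four; its "shot" number tells which), for a name from the list of things; names that differ only in an ending like _2 or _b are one class to them, and where a whole thing is asked for, a point or a joint stands for the part that bears it (a point fixed in the world has none). Each returns a list of dicts, best first, with "conf" (0 to 1); they miss things now and then, are a little off and sometimes report something else, mostly with a low value. They report only what shows in the picture. A call takes as long as a camera call.
- recognise(name, picture): "xy" ([column, row] in pixels, amid what is visible of it).
- silhouettes(name, picture): "region" (400x640 bool, what is visible of it) and "xy" ([column, row] in pixels, amid what is visible of it).
- place_of(name, picture): "xy" ([column, row] in pixels: a listed point, or the origin of a listed thing).
The state is a dict: "clock": time; "joint_pos": joint angles; "qvel": joint speeds; "tau": joint torques, N m; "tool_pos": TCP position; "orientation": TCP orientation; "force": force on the tool from outside, world axes, zero at the start; "moment": the same for the moment, N m; "opening": finger opening in m.
Only numpy, scipy, OpenCV 4.12 (cv2) and the standard library are available. Lean on these libraries where they do the work, as an engineer would, in place of code of your own. Each camera call takes 0.05 s, during which the arm holds its last target.

### The job

The steel carrier with the wax block lies off to the left in the channel of the sprung centring stage. With closed fingers, gently tap it by its end lug to the right until it is clearly past the mark (about 5 mm), then tap it back from its right end, and to and fro as needed, until it rests centred on the mark with its slot under the locking pin. Then gently press the pin fully home into the slot, forcing nothing, and leave everything else on the bench alone.

Things in the scene. Friction and masses are not known exactly. Their poses are not given: they have to be found in the camera images.
- carrier: Loose steel carrier bar, 61 (x) x 130 (y) x 16 mm high, 0.36 to 0.54 kg, with a white cassette and wax block on top. Origin: centre of the underside. In the channel its axes are parallel to those of the mark, with 1.5 mm side play. A dark index line on its near edge shows y = 0. Along y it slides in the channel with an unknown friction of roughly 1 to 4 N.
- left_lug (a point): Centre of the outer face of the carrier's left upright end lug: 65 mm from the carrier's origin along +y, 26 mm over its underside. The lug is 34 mm wide in x and 10 mm thick; its flat outer face goes from the carrier's underside up to 36 mm over it. Tap here to send the carrier to the right.
- right_lug (a point): The same on the right end lug, 65 mm from the carrier's origin along -y. Tap here to send the carrier to the left.
- slot (a point): Mouth centre of the carrier's through slot for the pin, 16 mm in x by 12 mm in y, at x = +18, y = 0 mm, on the carrier's top 16 mm over its underside.
- mark (a point): The mark: dark line across the near rail of the stage's channel. The point is on the channel floor, mid-channel, at the line's y; x across the channel away from the robot, y along it to the left, z up. The carrier is centred when its y here is 0. Floor 20 mm over the bench, 236 mm long, open at both ends; rails 9 mm high at x = -40 to -32 and 32 to 40 mm.
- stage: Fixed base of the stage, 108 x 250 mm; origin on the bench under its centre. On it the platen (channel, rails, mark, bracket, pin) floats on springs along y: 300 N/m, stops at 15 mm either way. When the carrier is pushed, the platen first gives some 4 to 12 mm with it before the carrier slips on it, and swings back with the carrier when let go.
- pin: Upright steel locking pin, 8 mm thick, at x = +18, y = 0 mm from the mark, in a bracket (x 6 to 50, y -13 to 13, top 32 mm over the channel floor). Origin: flat lower tip, 20 mm over the floor when raised, 8 mm when home. Slides down 12 mm by about 3 to 4 N, stays where left. If the slot is over 2 mm off in y, it stops on the carrier after 4 mm: then lift off and tap again.
- pin_head (a point): Centre of the top of the pin's round black head (18 mm across, 6 mm thick): 52 mm over the channel floor when raised, 40 mm when home. Press here.
- mould: Bystander: steel embedding mould tray, 38 x 53 x 9 mm, flat on the bench behind the stage; origin at the centre of its underside.
- spare_cassette: Bystander: empty flat cassette, 41 x 28 x 6 mm, on the bench behind the stage; origin at the centre of its underside.
- loupe: Bystander: black stand loupe, 49 mm across, 34 mm high, right of the stage; origin at the centre of its underside.
- timer: Bystander: bench timer, 62 x 68 x 18 mm, far right; origin at the centre of its underside.
- beaker: Bystander: small glass beaker, 56 mm across, 68 mm high, right of the stage; origin at the centre of its underside.
- dish: Bystander: petri dish, 61 mm across, 15 mm high, front left; origin at the centre of its underside.
- forceps: Bystander: steel forceps, 127 x 13 x 8 mm, front right; origin at the centre of its underside.

How it is judged (in metres and radians):
On the way, in this order (a step that is already met when the one before it is completed fails the run):
1. the carrier has been tapped to the right past the mark (by more than 3 mm) (y of carrier in the frame of mark below -0.003 m), for 0.1 s.
2. the carrier has been tapped back and rests centred on the mark (within 2.5 mm) with the fingers off it, the pin not yet home (y of carrier in the frame of mark between -0.0025 and 0.0025 m and contact force between the fingers and carrier below 0.2 N and linear speed of carrier below 0.01 m/s and z of pin_head in the frame of mark above 0.0455 m), for 0.2 s.
3. the pin is home in the slot (y of carrier in the frame of mark between -0.0028 and 0.0028 m and z of pin_head in the frame of mark below 0.0425 m), for 0.1 s.
At the end, for the whole second after the job is handed in: The carrier lies flat and at rest in the channel, its middle within 2.8 mm of the mark along the channel, and the locking pin stands in its slot, head no more than 42.5 mm over the channel floor (within 2.5 mm of fully home) (all of step 3 and linear speed of carrier below 0.01 m/s and z of carrier in the frame of mark below 0.003 m and angle between carrier's own z axis and vertical below 0.05 rad); the robot touches nothing.
It fails at once if the carrier was struck or pushed hard (over 15 N) (contact force between the fingers and carrier above 15 N).
It fails at once if the pin was forced (over 25 N) (contact force between the fingers and pin above 25 N).
It fails at once if a bystander was disturbed (moved over 15 mm) (distance of any of mould, spare_cassette, loupe, timer, beaker, dish, forceps from where it was at the start of the episode above 0.015 m).
It also fails if it takes over 72 s, if anything falls off the work surface, if the arm or the gripper's body presses on something with over 40 N, if the wrist force passes 120 N, or if a joint passes its speed limit or range.

## Working session

There is one attempt and no reset: what is moved stays moved. The work goes in short steps, Python scripts to look and compute and a shell command to move; the robot and the scene stay as the last step left them, time stands still between calls to the robot, and variables do not carry over. Pictures are saved under pics/ and viewed, and the job is handed in when it is done.

```bash
ls; mkdir -p pics
cat > h.py <<'E'
import numpy as np, cv2
from plant import telemetry, vision, close_job, recognise, silhouettes, place_of
from scipy.spatial.transform import Rotation as R
def pose(s):
    T=np.eye(4);T[:3,3]=s["tool_pos"];o=np.array(s["orientation"]);T[:3,:3]=R.from_euler('xyz',o,degrees=True).as_matrix();return T
def snap(n):
    s=telemetry.get_obs();p=vision.snapshot(n)
    T=np.array(p["cam_to_world"]) if "cam_to_world" in p else pose(s)@np.array(p["tool_from_camera"])
    return p,T
def save(p,f): cv2.imwrite("pics/"+f,cv2.cvtColor(p["color"],cv2.COLOR_RGB2BGR))
def ray(p,T,xy):
    d=np.linalg.inv(p["mtx"])@np.array([xy[0],xy[1],1.]);return T[:3,3],T[:3,:3]@(d/np.linalg.norm(d))
def onz(p,T,xy,z):
    o,d=ray(p,T,xy);return o+d*(z-o[2])/d[2]
def tri(rs):
    A=np.zeros((3,3));b=np.zeros(3)
    for o,d in rs:
        M=np.eye(3)-np.outer(d,d);A+=M;b+=M@o
    return np.linalg.solve(A,b)
def proj(p,T,X):
    c=np.linalg.inv(T)@np.append(X,1);u=p["mtx"]@c[:3];return u[:2]/u[2]
E
python3 - <<'E'
from h import *
print(telemetry.get_obs())
V={}
for n in("scene","side","wrist"):
    p,T=snap(n);save(p,n+"0.png");V[n]=(p,T);print(n,T.round(3).tolist())
for k in["carrier","left_lug","right_lug","slot","mark","stage","pin","pin_head"]:
    rs=[]
    for n,(p,T) in V.items():
        r=place_of(k,p)
        if r:
            print(k,n,np.round(r[0]["xy"],1),round(r[0]["conf"],2))
            if r[0]["conf"]>.4: rs.append(ray(p,T,r[0]["xy"]))
    if len(rs)>1:print("   ",tri(rs).round(4))
E
```

```text
pics
{'clock': 0.0, 'joint_pos': array([ 1.65072259e+01,  2.05918510e+01,  6.32644847e-01, -2.03584657e-02,
       -7.01339137e+01, -1.65072230e+01]), 'qvel': array([ 0.01163646, -0.02129019, -0.01984551,  0.01452318,  0.01959122,
       -0.02655559]), 'tau': array([-8.00930356e-04, -5.82726967e+01,  2.93058443e+01,  6.99745238e+00,
        6.93249181e-03, -2.06530804e-04]), 'tool_pos': array([ 6.74539367e-01, -1.90247354e-05,  2.42608629e-01]), 'orientation': array([ 1.79905280e+02, -8.11205998e-03, -9.00069243e+01]), 'force': array([ 0.13245918, -0.64375115,  0.22984538]), 'moment': array([-0.0130494 , -0.0286571 , -0.01148476]), 'opening': 0.08773643081472103}
scene [[-0.626, -0.486, 0.609, -0.292], [-0.78, 0.386, -0.493, 0.606], [0.004, -0.784, -0.621, 0.934], [0.0, 0.0, 0.0, 1.0]]
side [[0.886, -0.288, 0.362, 0.047], [-0.463, -0.544, 0.7, -1.039], [-0.005, -0.788, -0.616, 0.909], [0.0, 0.0, 0.0, 1.0]]
wrist [[-1.0, 0.001, -0.001, 0.675], [0.001, 0.962, 0.274, -0.074], [0.002, 0.274, -0.962, 0.385], [0.0, 0.0, 0.0, 1.0]]
carrier scene [298.  235.9] 0.84
carrier wrist [443.1 196.8
[... 162 characters left out ...]
right_lug scene [321.8 219. ] 0.84
right_lug side [296.  201.1] 0.94
right_lug wrist [466.6 149.6] 0.61
    [ 0.5022 -0.046   0.0479]
slot scene [295.5 227.3] 0.59
slot side [297.3 188.8] 0.68
slot wrist [436.1 199.5] 0.94
    [0.5326 0.0198 0.0351]
mark scene [303.7 234.4] 0.95
mark side [285.9 199.2] 0.98
mark wrist [449.4 186.2] 0.66
    [0.5028 0.0106 0.0167]
stage scene [303.8 239.8] 0.82
stage side [287.8 203.3] 0.69
stage wrist [440.5 180.5] 0.71
    [ 0.5062  0.0093 -0.0033]
pin scene [299.5 225.2] 0.38
pin side [296.5 192.5] 0.39
pin wrist [436.7 185.3] 0.79
pin_head scene [302.  218.7] 0.52
pin_head side [291.8 180.4] 0.5
pin_head wrist [450.6 192.2] 0.63
    [0.521  0.0079 0.0691]
```

View pictures.

View pics/scene0.png

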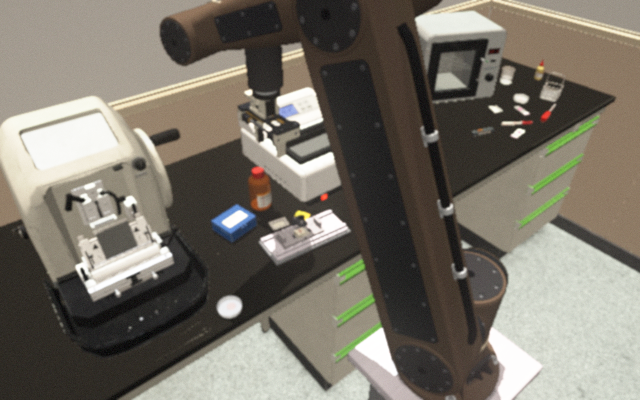

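View pics/side0.png

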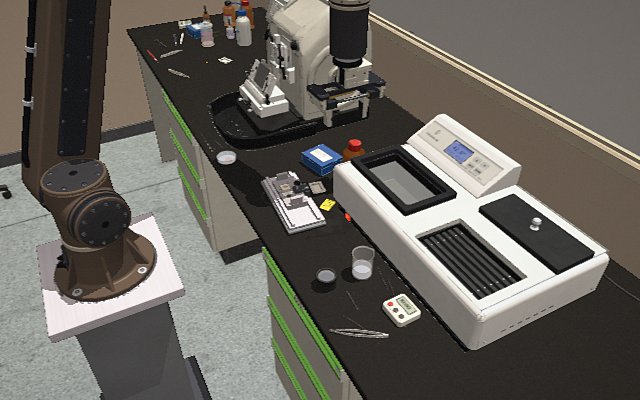

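View pics/wrist0.png

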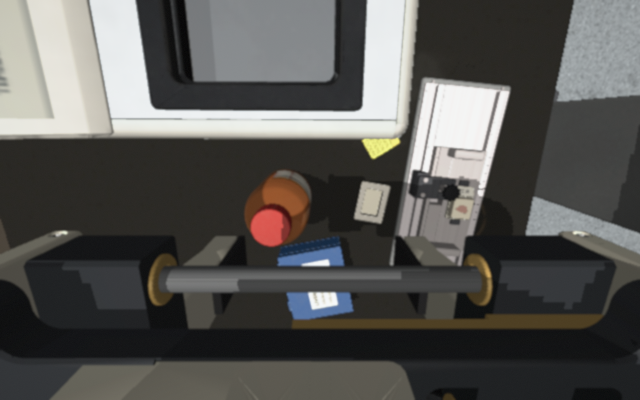

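```bash
python3 -m handwheel '[[[-0.008,0.0165,0.002,0,1],[-0.008,0.0165,0.002,0,1],[-0.008,0.0165,0.002,0,1],[-0.008,0.0165,0.002,0,1],[-0.008,0.0165,0.002,0,1],[-0.008,0.0165,0.002,0,1],[-0.008,0.0165,0.002,0,1],[-0.008,0.0165,0.002,0,1],[-0.008,0.0165,0.002,0,1],[-0.008,0.0165,0.002,0,1],[0,0,0,0,1],[0,0,0,0,1]]]'
cat > m.py <<'E'
from h import *
import sys
V={}
tag=sys.argv[1]
for n in("scene","side","wrist"):
    p,T=snap(n);save(p,n+tag+".png");V[n]=(p,T)
ks=sys.argv[2:] or ["carrier","left_lug","right_lug","slot","mark","stage","pin","pin_head"]
for k in ks:
    rs=[]
    for n,(p,T) in V.items():
        r=place_of(k,p)
        if r:
            print(k,n,np.round(r[0]["xy"],1),round(r[0]["conf"],2))
            if r[0]["conf"]>.35: rs.append(ray(p,T,r[0]["xy"]))
    if len(rs)>1:print("   ",tri(rs).round(4))
p,T=V["wrist"]; np.savez("view%s.npz"%tag,K=p["mtx"],T=T)
E
python3 m.py 1
```

```text
clock: 2.35
tool_pos: [0.5097, 0.0804, 0.2241]
orientation: [-179.9, 0.0, -89.9]
force: [-0.0, -0.4, 1.1]
opening: 0.0131
carrier scene [299.8 237.4] 0.86
carrier side [286.6 190.6] 0.92
carrier wrist [316.6 133.2] 0.89
    [0.5088 0.026  0.0243]
left_lug scene [278.4 238.7] 0.79
left_lug side [284.9 175.9] 0.73
left_lug wrist [316.  195.3] 0.94
    [0.5216 0.0881 0.0385]
right_lug scene [318.4 218.7] 0.79
right_lug side [296.5 200.5] 0.67
right_lug wrist [328.   69.1] 0.92
    [ 0.504  -0.0435  0.0494]
slot scene [296.2 227.8] 0.87
slot side [295.1 191. ] 0.71
slot wrist [303.2 135.2] 0.59
    [0.53   0.02   0.0305]
mark scene [302.6 234.2] 0.93
mark side [293.9 200.7] 0.77
    [0.5184 0.0055 0.0078]
stage scene [306.9 237.5] 0.88
stage side [289.7 206.4] 0.58
stage wrist [319.7 121.7] 0.92
    [ 0.5071  0.0029 -0.0029]
pin scene [298.2 225.1] 0.54
pin side [295.4 191.6] 0.53
pin wrist [304.  120.3] 0.53
    [0.5285 0.0086 0.0363]
pin_head scene [301.7 216.7] 0.48
pin_head side [295.1 184.2] 0.57
pin_head wrist [302.  114.9] 0.82
    [0.5259 0.0016 0.067 ]
```

View pics/wrist1.png

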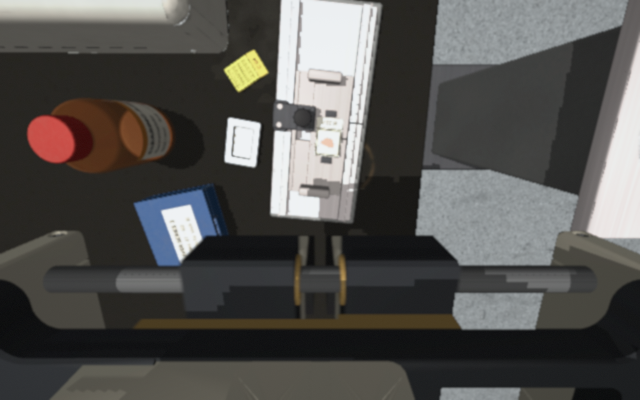

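Run:
```python
from h import *
d=np.load("view1.npz");p={"mtx":d["K"]};T=d["T"]
print(d["K"].round(1).tolist(),T.round(3).tolist())
for xy,z in [((60,138),.12),((175,130),0),((60,138),.08),((215,200),.03)]: print(xy,z,onz(p,T,xy,z).round(3))
im=cv2.imread("pics/wrist1.png")
cv2.imwrite("pics/z1.png",cv2.resize(im[0:230,250:400],None,fx=2.6*1,fy=2.6,interpolation=cv2.INTER_CUBIC))
```

```text
[[290.0, 0.0, 319.7], [0.0, 290.0, 203.7], [0.0, 0.0, 1.0]] [[-1.0, 0.0, 0.001, 0.511], [0.001, 0.962, 0.275, 0.006], [-0.001, 0.275, -0.962, 0.366], [0.0, 0.0, 0.0, 1.0]]
(60, 138) 0.12 [0.726 0.02  0.12 ]
(175, 130) 0 [0.688 0.017 0.   ]
(60, 138) 0.08 [0.761 0.022 0.08 ]
(215, 200) 0.03 [0.637 0.098 0.03 ]
```

View pics/z1.png

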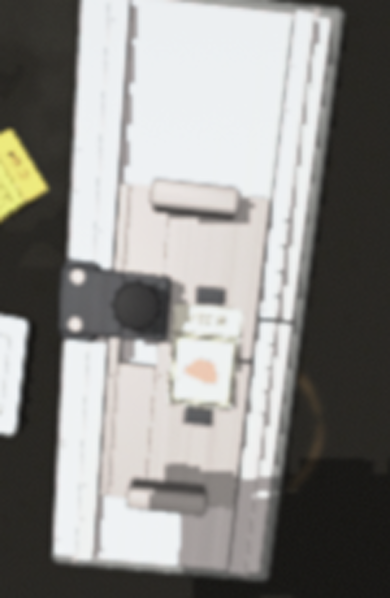

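```bash
python3 -m handwheel '[[[0,0,0.01,0,1],[0,0,0.01,0,1],[0,0,0.01,0,1],[0,0,0.01,0,1],[0,0,0.01,0,1],[0,0,0.01,0,1],[0,0,0.01,0,1],[0,0,0.01,0,1],[0,0,0.01,0,1],[0,0,0,0,1],[0,0,0,0,1],[0,0,0,0,1]]]'
python3 m.py 2 | grep -v -e scene -e side
python3 - <<'E'
from h import *
d=np.load("view1.npz");p={"mtx":d["K"]};T=d["T"]
f=lambda x,y,z:onz(p,T,(250+x/2.6-.3,y/2.6-.3),z)
m=f(275,321,.029);i=f(245,361,.036);h=f(137,305,.072);s=f(137,350,.036)
print("mark",m,"index",i,"head",h,"slot",s)
a=f(296,15,.029);b=f(233,570,.029);print("inner near rail",a,b,np.degrees(np.arctan2(-(a-b)[0],(a-b)[1]))-180)
a=f(131,10,.029);b=f(98,560,.029);print("inner far",a,b)
im=cv2.imread("pics/wrist2.png")
cv2.imwrite("pics/z2.png",cv2.resize(im[0:240,220:420],None,fx=2.5,fy=2.5,interpolation=cv2.INTER_CUBIC))
E
```

```text
clock: 4.7
tool_pos: [0.5103, 0.0801, 0.1338]
orientation: [-180.0, -0.0, -90.0]
force: [0.3, -0.2, -0.2]
opening: 0.0006
carrier wrist [320.9 140.1] 0.74
    [0.5097 0.0239 0.0196]
left_lug wrist [311.4 221.7] 0.97
    [0.5175 0.0863 0.0488]
    [ 0.5062 -0.0391  0.044 ]
slot wrist [295.5 138.7] 0.81
    [0.5324 0.0202 0.0299]
mark wrist [320.2 122.4] 0.79
    [0.5098 0.0065 0.0198]
stage wrist [317.6 119.6] 0.61
    [0.52   0.0016 0.    ]
pin wrist [294.5 117.3] 0.71
    [0.5329 0.0124 0.028 ]
pin_head wrist [294.4 114.9] 0.9
    [0.5269 0.0028 0.0643]
mark [0.47126581 0.0088079  0.029     ] index [0.4843669  0.02522411 0.036     ] head [0.5280658  0.00269969 0.072     ] slot [0.53045614 0.0206221  0.036     ]
inner near rail [ 0.46692602 -0.10578359  0.029     ] [0.48729915 0.12195709 0.029     ] -5.111935080054877
inner far [ 0.53102178 -0.10752294  0.029     ] [0.55081866 0.11697505 0.029     ]
```

View pics/z2.png

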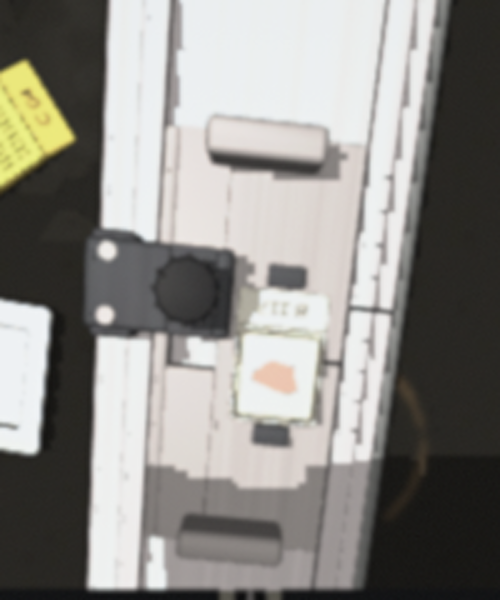

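```bash
cat > rel.py <<'E'
from h import *
YAW=-5.1
def st(X): 
    a=np.radians(YAW);return np.array([[np.cos(a),np.sin(a)],[-np.sin(a),np.cos(a)]])@X[:2]
def load(tag):
    d=np.load("view%s.npz"%tag);return {"mtx":d["K"]},d["T"]
def f(tag,x,y,z,x0,y0,s):
    p,T=load(tag);return onz(p,T,(x0+(x+.5)/s-.5,y0+(y+.5)/s-.5),z)
E
python3 - <<'E'
from rel import *
g=lambda x,y,z:f("2",x,y,z,220,0,2.5)
for n,x,y,z in[("mark",372,311,.029),("index",334,362,.036),("head",187,290,.072),("slotedge y-",None,0,0)]:
    if x is None: continue
    X=g(x,y,z);print(n,X.round(4),st(X).round(4))
for a,b in [((388,0),(315,585)),((180,0),(141,585)),]:
    A=g(*a,.029);B=g(*b,.029);print(A,B,np.degrees(np.arctan2(-(B-A)[0],(B-A)[1])))
# right lug top outer edge, left lug outer edge top z=.056
print("rlug outer",st(g(268,118,.056)),g(268,118,.056)); print("llug outer",st(g(230,562,.056)),g(230,562,.056))
E
```

```text
mark [0.471  0.0091 0.029 ] [0.4684 0.0509]
index [0.4838 0.025  0.036 ] [0.4797 0.0679]
head [0.5281 0.0031 0.072 ] [0.5257 0.05  ]
[ 0.47036092 -0.07940856  0.029     ] [0.48746049 0.10554379 0.029     ] -5.282203127603847
[ 0.53172186 -0.07947289  0.029     ] [0.55100486 0.1055226  0.029     ] -5.950735546395525
rlug outer [0.50789194 0.00303105] [ 0.50615068 -0.04212965  0.056     ]
llug outer [0.50784341 0.13241974] [0.51760425 0.08675112 0.056     ]
```

```bash
python3 -m handwheel '[[[-0.0122,-0.0034,0,0.031,1],[-0.0122,-0.0034,0,0.031,1],[-0.0122,-0.0034,0,0.031,1],[0,0,0.01,0,1],[0,0,0.01,0,1],[0,0,0.01,0,1],[0,0,0.01,0,1],[0,0,0.01,0,1],[0,0,0.01,0,1],[0,0,0.01,0,1],[0,0,0.008,0,1],[0,0,0,0,1],[0,0,0,0,1],[0,0,0,0,1]]]'
python3 - <<'E'
from h import *
p,T=snap("wrist");np.savez("view3.npz",K=p["mtx"],T=T);save(p,"wrist3.png")
s=telemetry.get_obs()["tool_pos"];d=s[:2]-np.array([.5101,.0052]);a=np.radians(-5.3)
print(s,"rel",d@[np.cos(a),np.sin(a)],d@[-np.sin(a),np.cos(a)])
E
```

```text
clock: 7.22
tool_pos: [0.5216, 0.1163, 0.0558]
orientation: [-180.0, 0.0, -95.3]
force: [-0.8, -1.1, 0.1]
opening: 0.0003
[0.52169891 0.11641699 0.05601487] rel 0.0012761383215784856 0.11181289877593872
```

View pics/wrist3.png

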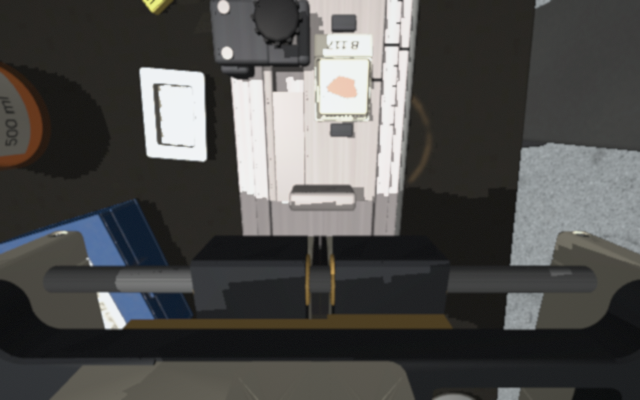

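```bash
cat > rect.py <<'E'
from h import *
import sys
M=np.array([.5101,.0052]);a=np.radians(-5.3);ux=np.array([np.cos(a),np.sin(a)]);uy=np.array([-np.sin(a),np.cos(a)])
def rect(p,T,z,x0,x1,y0,y1,s=6):
    # rows: y from y1 (top) downto y0 ; cols x
    xs=np.arange(x0,x1,1/s);ys=np.arange(y1,y0,-1/s)
    X,Y=np.meshgrid(xs,ys)
    W=np.stack([M[0]+(X*ux[0]+Y*uy[0])/1e3,M[1]+(X*ux[1]+Y*uy[1])/1e3,np.full_like(X,z),np.ones_like(X)],-1)
    C=W@np.linalg.inv(T).T; u=C[...,:3]@np.array(p["mtx"]).T; u=u[...,:2]/u[...,2:]
    return cv2.remap(p["color"],u[...,0].astype(np.float32),u[...,1].astype(np.float32),cv2.INTER_CUBIC)
def strip(p,T,tag,lo=-30,hi=40):
    A=rect(p,T,.029,-44,-31,lo,hi,8);B=rect(p,T,.036,-34,-20,lo,hi,8);C=rect(p,T,.072,5,35,lo,hi,8)
    im=np.hstack([A,B,C]);im=cv2.cvtColor(im,cv2.COLOR_RGB2BGR)
    for y in range(lo,hi,5):
        r=int((hi-y)*8);cv2.putText(im,str(y),(im.shape[1]-40,r+4),0,.4,(0,0,255),1);cv2.line(im,(im.shape[1]-55,r),(im.shape[1]-42,r),(0,0,255),1)
    cv2.imwrite("pics/r%s.png"%tag,im)
    gm=cv2.cvtColor(A,cv2.COLOR_RGB2GRAY)[:,8*8:10*8].mean(1)   # rail x -36..-34
    gi=cv2.cvtColor(B,cv2.COLOR_RGB2GRAY)[:,int(4.0*8):int(6*8)].mean(1)
    out={}
    for n,g in(("mark",gm),("index",gi)):
        d=g-cv2.GaussianBlur(g.reshape(-1,1).astype(np.float32),(1,81),0).ravel()*1
        k=np.argsort(d)[:1];j=int(k[0]);sl=slice(max(j-10,0),j+11);w=np.clip(-d[sl],0,None)
        yy=hi-np.arange(len(g))/8;out[n]=(round(float((yy[sl]*w).sum()/w.sum()),2),round(float(d[j]),1))
    s=telemetry.get_obs();q=s["tool_pos"][:2]-M
    print(out,"carrier-mark mm:",round(out["index"][0]-out["mark"][0],2),"tool rel",(q@ux*1e3).round(1),(q@uy*1e3).round(1),"z",s["tool_pos"][2].round(4),"F",np.round(s["force"],1),"t",s["clock"])
if __name__=="__main__":
    p,T=snap("wrist");save(p,"w%s.png"%sys.argv[1]);strip(p,T,sys.argv[1],*map(int,sys.argv[2:4]))
E
python3 rect.py 4
```

```text
{'mark': (-0.41, -110.0), 'index': (-18.92, -83.4)} carrier-mark mm: -18.51 tool rel 1.3 111.9 z 0.0561 F [0.  0.3 0.3] t 7.3167
```

View pics/r4.png

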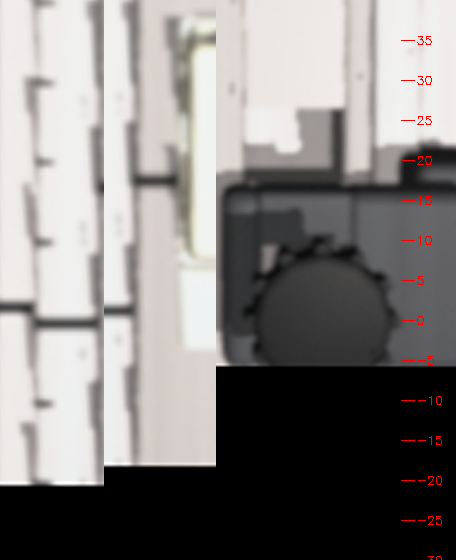

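```bash
sed -i 's/        k=np.argsort(d)\[:1\]/        bad=cv2.dilate((g<12).astype(np.uint8).reshape(-1,1),np.ones((33,1))).ravel()>0;d=np.where(bad,0,d);k=np.argsort(d)[:1]/' rect.py
python3 -m handwheel '[[[0.003,0.0003,0,0,1],[0.003,0.0003,0,0,1],[0.003,0.0003,0,0,1],[0.002,0.0003,0,0,1],[0.0015,0,0,0,1],[0.0015,0,0,0,1],[0.0015,0,0,0,1],[0.0015,0,0,0,1],[0.0015,0,0,0,1],[0.0015,0,0,0,1],[0.0015,0,0,0,1],[0.0015,0,0,0,1],[0.0015,0,0,0,1],[0.0015,0,0,0,1],[0.0015,0,0,0,1],[0.0015,0,0,0,1]]]'; python3 rect.py 5
```

```text
clock: 8.65
tool_pos: [0.5175, 0.0875, 0.0556]
orientation: [-180.0, 0.0, -95.3]
force: [0.2, 0.8, -0.3]
opening: 0.0
{'mark': (-7.45, -94.7), 'index': (6.88, -70.4)} carrier-mark mm: 14.33 tool rel -0.2 82.4 z 0.0556 F [ 0.8  1.6 -1.9] t 8.7
```

View pics/r5.png

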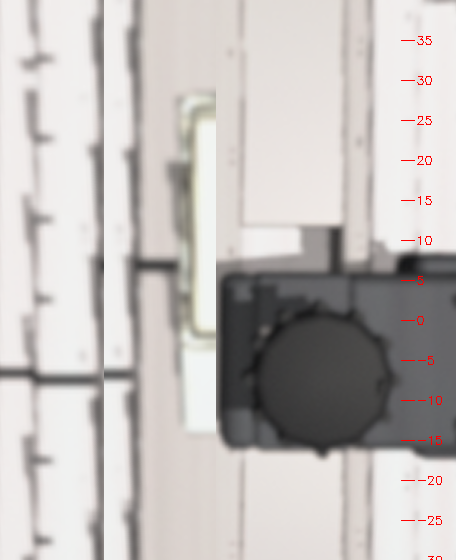

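View pics/w5.png

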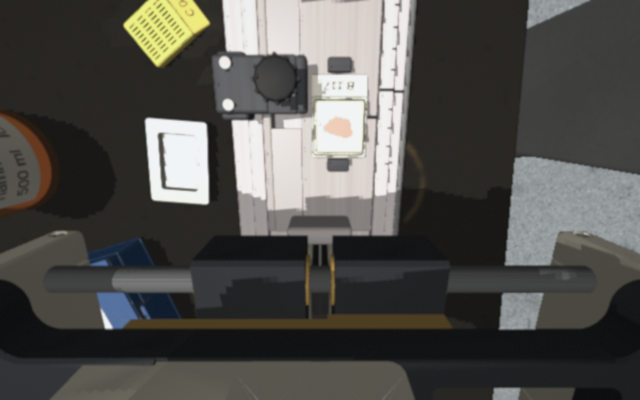

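```bash
python3 -m handwheel '[[[0.0015,0,0,0,1],[0.0015,0,0,0,1],[0.0015,0,0,0,1],[0.0015,0,0,0,1],[0.0015,0,0,0,1],[0.0015,0,0,0,1],[0.0015,0,0,0,1],[0.0015,0,0,0,1],[0.0015,0,0,0,1],[0.0015,0,0,0,1],[0.0015,0,0,0,1],[0.0015,0,0,0,1],[0.0015,0,0,0,1],[0,0,0,0,1],[0,0,0,0,1]]]'; python3 rect.py 6
```

```text
clock: 9.95
tool_pos: [0.5156, 0.0679, 0.0556]
orientation: [180.0, -0.0, -95.3]
force: [-0.2, 1.5, -0.0]
opening: 0.0005
{'mark': (-7.81, -101.3), 'index': (-12.75, -73.3)} carrier-mark mm: -4.94 tool rel -0.3 63.0 z 0.0556 F [-0.3  2.   1.2] t 10.0
```

View pics/r6.png

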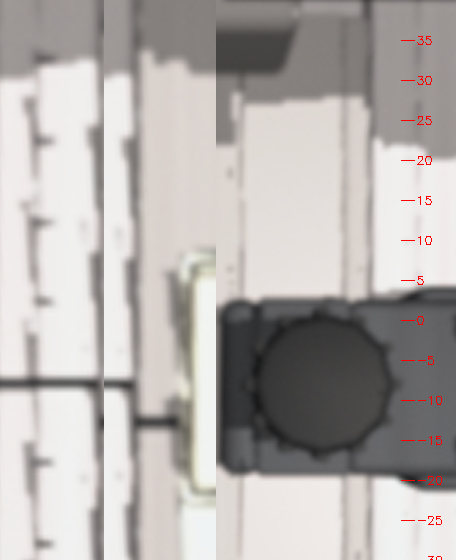

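```bash
python3 -m handwheel '[[[-0.0015,0,0,0,1],[-0.0015,0,0,0,1],[-0.0015,0,0,0,1],[-0.0015,0,0,0,1],[-0.0015,0,0,0,1],[-0.0015,0,0,0,1],[-0.0015,0,0,0,1],[-0.003,0,0,0,1],[-0.003,0,0,0,1],[-0.003,0,0,0,1],[0,0,-0.013,0,1],[0,0,-0.013,0,1],[0,0,-0.013,0,1],[0,0,-0.013,0,1],[0,0,-0.013,0,1],[0,0,-0.013,0,1],[0,0,0,0,1]]]'; python3 rect.py 7
python3 - <<'E'
from h import *
d=np.load("view1.npz");p={"mtx":d["K"]};T=d["T"]
for xy in[(225,45),(225,20),(185,15)]:
  for z in(0,.05,.1): print(xy,z,onz(p,T,xy,z).round(3))
print(telemetry.get_obs()["joint_pos"].round(1))
p,T=snap("side")
for k in ["loupe","beaker"]:
  r=place_of(k,p); print(k,[(np.round(q["xy"]),round(q["conf"],2)) for q in r][:1], onz(p,T,r[0]["xy"],0).round(3) if r else 0)
E
```

```text
clock: 11.42
tool_pos: [0.5188, 0.0883, 0.1361]
orientation: [-179.8, 0.1, -95.3]
force: [1.3, -0.0, 0.1]
opening: 0.0003
{'mark': (-0.17, -64.3), 'index': (-5.12, -48.9)} carrier-mark mm: -4.95 tool rel 0.4 83.3 z 0.1347 F [ 0.6 -0.7 -0.7] t 11.4667
(225, 45) 0 [ 0.619 -0.077  0.   ]
(225, 45) 0.05 [ 0.604 -0.065  0.05 ]
(225, 45) 0.1 [ 0.589 -0.054  0.1  ]
(225, 20) 0 [ 0.616 -0.102  0.   ]
(225, 20) 0.05 [ 0.602 -0.087  0.05 ]
(225, 20) 0.1 [ 0.588 -0.072  0.1  ]
(185, 15) 0 [ 0.66  -0.106  0.   ]
(185, 15) 0.05 [ 0.64  -0.091  0.05 ]
(185, 15) 0.1 [ 0.62  -0.076  0.1  ]
[ 31.1  12.2 -26.7   0.  -51.  -36.4]
loupe [(array([322., 285.]), 0.71)] [ 0.44  -0.309 -0.   ]
beaker [(array([364., 273.]), 0.78)] [ 0.547 -0.322  0.   ]
```

View pics/w7.png

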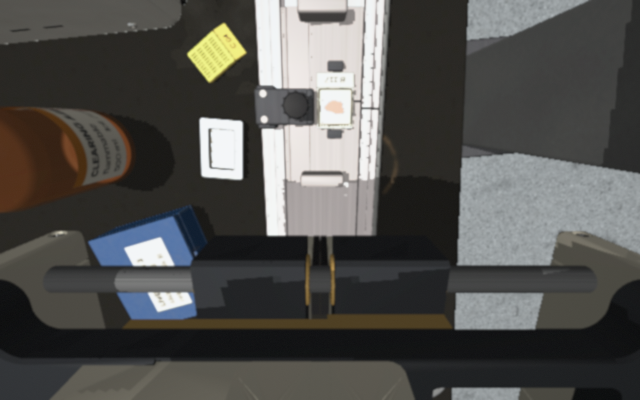

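View pics/r7.png

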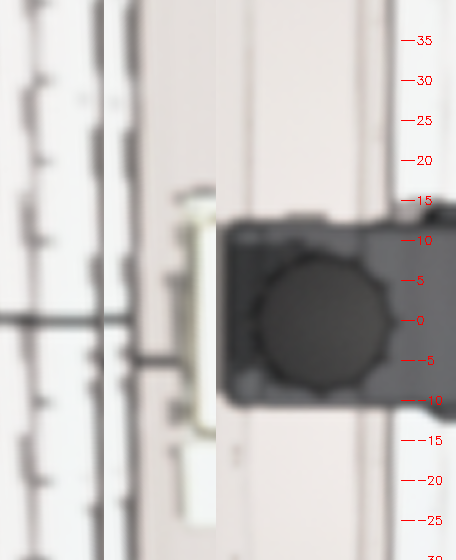

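Run:
```python
from h import *
d=np.load("view1.npz");p={"mtx":d["K"]};T=d["T"]
q,U=snap("wrist");save(q,"w8.png")
a=np.vstack([cv2.imread("pics/wrist1.png")[0:90,60:260],cv2.imread("pics/w8.png")[0:90,60:260]])
cv2.imwrite("pics/bath.png",cv2.resize(a,None,fx=3,fy=3))
np.savez("view8.npz",K=q["mtx"],T=U)
```

```text
(no output)
```

View pics/bath.png

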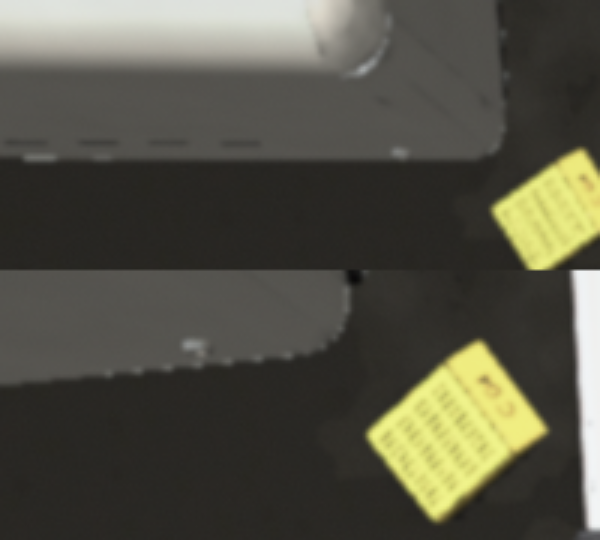

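```bash
python3 -m handwheel '[[[0,0,0,-0.1208,1],[0,0,0,-0.1208,1],[0,0,0,-0.1208,1],[0,0,0,-0.1208,1],[0,0,0,-0.1208,1],[0,0,0,-0.1208,1],[0,0,0,-0.1208,1],[0,0,0,-0.1208,1],[0,0,0,-0.1208,1],[0,0,0,-0.1208,1],[0,0,0,-0.1208,1],[0,0,0,-0.1208,1],[0,0,0,-0.1208,1]]]'
python3 -m handwheel '[[[0,0,0,-0.1208,1],[0,0,0,-0.1208,1],[0,0,0,-0.1208,1],[0,0,0,-0.1208,1],[0,0,0,-0.1208,1],[0,0,0,-0.1208,1],[0,0,0,-0.1208,1],[0,0,0,-0.1208,1],[0,0,0,-0.1208,1],[0,0,0,-0.1208,1],[0,0,0,-0.1208,1],[0,0,0,-0.1208,1],[0,0,0,-0.1208,1],[0,0,0,0,1],[0,0,0,0,1]]]'
python3 -c "
from h import *
print(telemetry.get_obs()['joint_pos'].round(1))"
```

```text
clock: 12.75
tool_pos: [0.517, 0.0873, 0.1326]
orientation: [179.9, 0.1, -5.0]
force: [0.3, -0.4, 0.8]
opening: 0.0002
clock: 14.0
tool_pos: [0.5171, 0.0874, 0.1329]
orientation: [-179.9, 0.0, 84.4]
force: [0.1, 0.1, -0.6]
opening: 0.0006
[ 31.   12.4 -26.7  -0.  -51.  143.4]
```

```bash
python3 -m handwheel '[[[-0.0148,0,0,-0.005,1],[-0.0148,0,0,0,1],[-0.0148,0,0,0,1],[-0.0148,0,0,0,1],[-0.0148,0,0,0,1],[-0.0148,0,0,0,1],[-0.0148,0,0,0,1],[-0.0148,0,0,0,1],[-0.0148,0,0,0,1],[-0.0148,0,0,0,1],[-0.0148,0,0,0,1],[-0.0148,0,0,0,1],[0,0,0,0,1],[0,0,0,0,1],[0,0,0,0,1]]]'
python3 rect.py 9
python3 -c "
from h import *
print(telemetry.get_obs()['joint_pos'].round(1))"
```

```text
clock: 15.25
tool_pos: [0.5016, -0.0892, 0.1334]
orientation: [-180.0, -0.0, 84.8]
force: [0.2, -0.8, -0.2]
opening: 0.0003
{'mark': (-0.01, -68.7), 'index': (-4.93, -49.1)} carrier-mark mm: -4.92 tool rel 0.3 -94.6 z 0.1334 F [-1.   0.2  0.3] t 15.3
[ 12.1  11.  -28.5  -0.  -50.5 162.8]
```

View pics/w9.png

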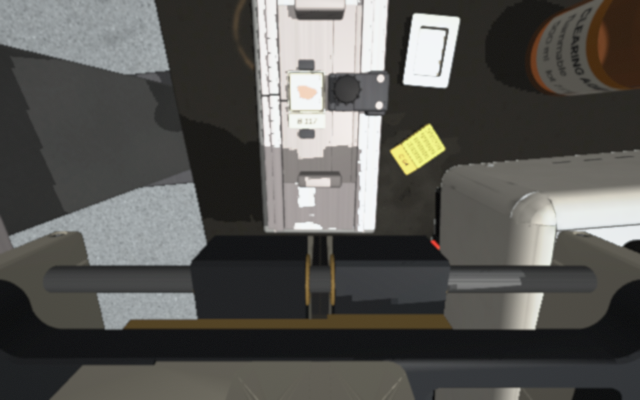

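View pics/r9.png

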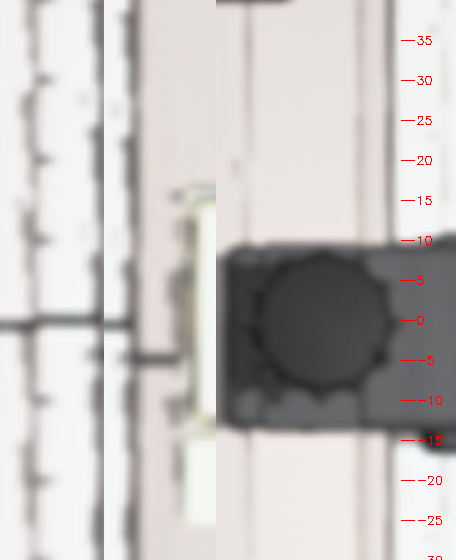

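Run:
```python
from h import *
q,U=snap("wrist")
for xy in[(441,180),(443,240),(513,205),(513,230)]:
  for z in(0,.05,.1,.13): print(xy,z,onz(q,U,xy,z).round(3))
```

```text
(441, 180) 0 [ 0.621 -0.08   0.   ]
(441, 180) 0.05 [ 0.6   -0.068  0.05 ]
(441, 180) 0.1 [ 0.58  -0.057  0.1  ]
(441, 180) 0.13 [ 0.568 -0.049  0.13 ]
(443, 240) 0 [ 0.624 -0.143  0.   ]
(443, 240) 0.05 [ 0.603 -0.12   0.05 ]
(443, 240) 0.1 [ 0.582 -0.097  0.1  ]
(443, 240) 0.13 [ 0.57  -0.083  0.13 ]
(513, 205) 0 [ 0.692 -0.112  0.   ]
(513, 205) 0.05 [ 0.659 -0.094  0.05 ]
(513, 205) 0.1 [ 0.626 -0.077  0.1  ]
(513, 205) 0.13 [ 0.606 -0.066  0.13 ]
(513, 230) 0 [ 0.694 -0.139  0.   ]
(513, 230) 0.05 [ 0.661 -0.116  0.05 ]
(513, 230) 0.1 [ 0.627 -0.094  0.1  ]
(513, 230) 0.13 [ 0.607 -0.08   0.13 ]
```

```bash
python3 -m handwheel '[[[0,0,0.013,0,1],[0,0,0.013,0,1],[0,0,0.013,0,1],[0,0,0.013,0,1],[0,0,0.013,0,1],[0,0,0.012,0,1],[0.002,0,0,0,1],[0.003,0,0,0,1],[0.003,0,0,0,1],[0.002,0,0,0,1],[0.001,0,0,0,1],[0.001,0,0,0,1],[0.001,0,0,0,1],[0.001,0,0,0,1],[0.001,0,0,0,1],[0.001,0,0,0,1],[0.001,0,0,0,1],[0.001,0,0,0,1],[0.001,0,0,0,1],[0.001,0,0,0,1]]]'
python3 rect.py 10
```

```text
clock: 17.02
tool_pos: [0.5034, -0.0695, 0.0566]
orientation: [180.0, 0.0, 84.9]
force: [0.1, -2.5, 1.3]
opening: 0.0007
{'mark': (6.48, -97.9), 'index': (1.53, -72.1)} carrier-mark mm: -4.95 tool rel 0.3 -74.9 z 0.0566 F [ 0.2 -3.   2.2] t 17.0667
```

View pics/r10.png

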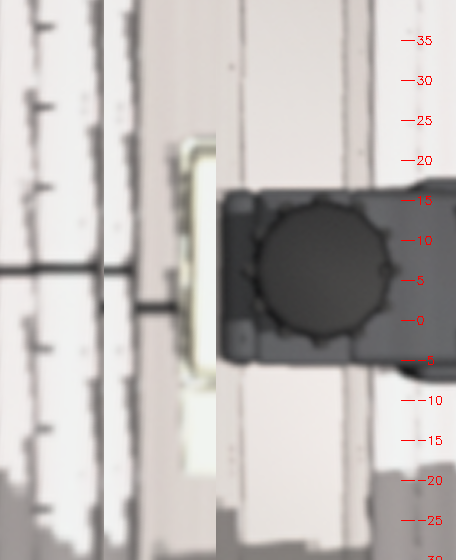

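```bash
python3 -m handwheel '[[[0.001,0,0,0,1],[0.001,0,0,0,1],[0.001,0,0,0,1],[0.001,0,0,0,1],[0,0,0,0,1],[0,0,0,0,1]]]'
python3 rect.py 11
```

```text
clock: 17.57
tool_pos: [0.5038, -0.0655, 0.0566]
orientation: [180.0, 0.0, 84.9]
force: [-0.0, -3.3, 2.3]
opening: -0.0001
{'mark': (10.54, -96.9), 'index': (5.59, -72.3)} carrier-mark mm: -4.95 tool rel 0.3 -71.0 z 0.0566 F [-0.3 -3.2  2. ] t 17.6167
```

```bash
python3 -m handwheel '[[[0.001,0,0,0,1],[0.0005,0,0,0,1],[0,0,0,0,1]]]' | grep -e force
python3 rect.py 12; python3 -m handwheel '[[[0.001,0,0,0,1],[0,0,0,0,1]]]' | grep -e force
python3 rect.py 13
```

```text
force: [0.8, -4.4, 2.5]
{'mark': (11.94, -96.5), 'index': (7.12, -73.0)} carrier-mark mm: -4.82 tool rel 0.2 -69.5 z 0.0566 F [ 1.9 -3.5  1.9] t 17.9167
force: [0.1, -3.9, 1.6]
{'mark': (12.75, -100.0), 'index': (8.11, -73.7)} carrier-mark mm: -4.64 tool rel 0.2 -68.5 z 0.0566 F [ 0.9 -4.3  2.3] t 18.1333
```

```bash
python3 -m handwheel '[[[0.001,0,0,0,1],[0.001,0,0,0,1],[0,0,0,0,1]]]' | grep -e force
python3 rect.py 14
```

```text
force: [0.6, -3.9, 3.0]
{'mark': (14.41, -96.2), 'index': (10.14, -73.7)} carrier-mark mm: -4.27 tool rel 0.1 -66.5 z 0.0566 F [ 0.2 -4.4  4. ] t 18.4333
```

View pics/w14.png

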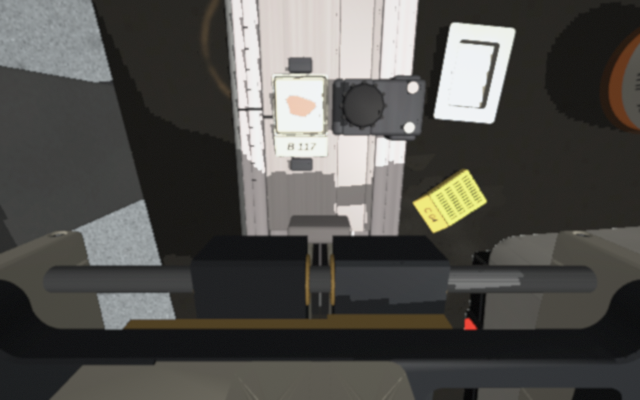

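```bash
python3 -m handwheel '[[[0,0,-0.0006,0,1],[0.001,0,-0.0002,0,1],[0,0,0,0,1]]]' | grep -e force
python3 rect.py 15
```

```text
force: [-0.8, -1.2, -0.5]
{'mark': (5.06, -96.5), 'index': (11.14, -85.9)} carrier-mark mm: 6.08 tool rel -0.4 -65.4 z 0.057 F [-0.6 -2.4 -1.6] t 18.7333
```

```bash
python3 -m handwheel '[[[-0.0015,0,0,0,1],[-0.0015,0,0,0,1],[-0.0015,0,0,0,1],[-0.0015,0,0,0,1],[-0.002,0,0,0,1],[-0.003,0,0,0,1],[-0.004,0,0,0,1],[0,0,-0.013,0,1],[0,0,-0.013,0,1],[0,0,-0.013,0,1],[0,0,-0.013,0,1],[0,0,-0.013,0,1],[0,0,-0.013,0,1],[0,0,0,0,1],[0,0,0,0,1]]]'
python3 rect.py 16
```

```text
clock: 19.98
tool_pos: [0.5032, -0.0751, 0.1359]
orientation: [179.9, -0.0, 84.9]
force: [-0.5, 0.8, -0.4]
opening: 0.0003
{'mark': (-0.23, -59.6), 'index': (5.79, -59.8)} carrier-mark mm: 6.02 tool rel 0.0 -80.7 z 0.1351 F [ 0.5  0.1 -0.4] t 20.0333
```

View pics/r16.png

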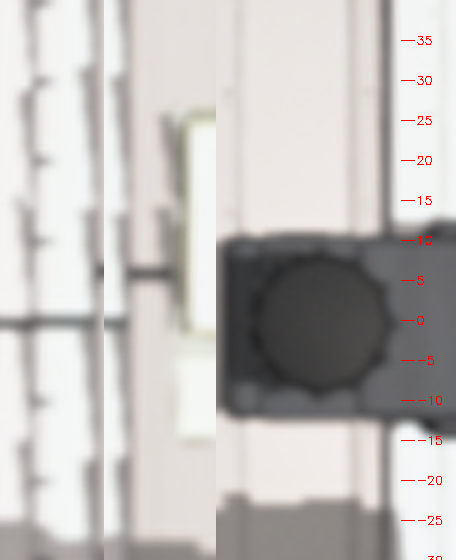

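```bash
python3 -m handwheel '[[[0.0146,0,0,0,1],[0.0146,0,0,0,1],[0.0146,0,0,0,1],[0.0146,0,0,0,1],[0.0146,0,0,0,1],[0.0146,0,0,0,1],[0.0146,0,0,0,1],[0.0146,0,0,0,1],[0.0146,0,0,0,1],[0.0146,0,0,0,1],[0.0146,0,0,0,1],[0.0146,0,0,0,1],[0,0,0,0.1208,1],[0,0,0,0.1208,1],[0,0,0,0.1208,1],[0,0,0,0.1208,1],[0,0,0,0.1208,1],[0,0,0,0.1208,1],[0,0,0,0.1208,1],[0,0,0,0.1208,1]]]'
python3 -m handwheel '[[[0,0,0,0.1208,1],[0,0,0,0.1208,1],[0,0,0,0.1208,1],[0,0,0,0.1208,1],[0,0,0,0.1208,1],[0,0,0,0.1208,1],[0,0,0,0.1208,1],[0,0,0,0.1208,1],[0,0,0,0.1208,1],[0,0,0,0.1208,1],[0,0,0,0.1208,1],[0,0,0,0.1208,1],[0,0,0,0.1208,1],[0,0,0,0.1208,1],[0,0,0,0.1208,1],[0,0,0,0.1208,1],[0,0,0,0.1208,1],[0,0,0,0.1208,1],[0,0,0,0,1],[0,0,0,0,1]]]'
python3 rect.py 17
```

```text
clock: 21.7
tool_pos: [0.5183, 0.0999, 0.1349]
orientation: [-180.0, 0.0, 29.2]
force: [-0.7, 0.3, 1.0]
opening: 0.0006
clock: 23.37
tool_pos: [0.5183, 0.0997, 0.135]
orientation: [180.0, -0.0, -94.8]
force: [-0.0, 0.4, -0.5]
opening: 0.0008
{'mark': (-0.34, -60.0), 'index': (5.79, -58.0)} carrier-mark mm: 6.13 tool rel -0.5 94.9 z 0.1351 F [-0.7  1.3 -0.5] t 23.4167
```

```bash
python3 -m handwheel '[[[0,0,0.013,0.008,1],[0,0,0.013,0,1],[0,0,0.013,0,1],[0,0,0.013,0,1],[0,0,0.014,0,1],[0,0,0.013,0,1],[0,0,-0.001,0,1],[0.002,0,0,0,1],[0.003,0,0,0,1],[0.003,0,0,0,1],[0.002,0,0,0,1],[0.001,0,0,0,1],[0.001,0,0,0,1],[0.001,0,0,0,1],[0.001,0,0,0,1],[0.001,0,0,0,1],[0.001,0,0,0,1],[0.001,0,0,0,1],[0.001,0,0,0,1],[0,0,0,0,1]]]'
python3 rect.py 18
```

```text
clock: 25.08
tool_pos: [0.5169, 0.0816, 0.0574]
orientation: [-180.0, 0.0, -95.5]
force: [-0.9, 1.6, 1.1]
opening: 0.0004
{'mark': (-5.29, -104.2), 'index': (0.81, -87.1)} carrier-mark mm: 6.1 tool rel -0.3 76.8 z 0.0575 F [-0.1  0.8  0.6] t 25.1333
```

```bash
python3 -m handwheel '[[[0.001,0,0,0,1],[0.001,0,0,0,1],[0.001,0,0,0,1],[0.001,0,0,0,1],[0,0,0,0,1]]]' | grep force
python3 rect.py 19
```

```text
force: [0.4, 2.2, 1.4]
{'mark': (-9.24, -103.3), 'index': (-3.21, -87.0)} carrier-mark mm: 6.03 tool rel -0.4 72.8 z 0.0574 F [1.5 2.4 0.6] t 25.6
```

```bash
python3 -m handwheel '[[[0,0,-0.0003,0,1],[0,0,0,0,1]]]' | grep force
python3 rect.py 20
```

```text
force: [1.1, 2.0, -0.7]
{'mark': (-6.81, -98.7), 'index': (-3.2, -84.7)} carrier-mark mm: 3.61 tool rel -0.6 72.6 z 0.0575 F [0.6 2.  0.2] t 25.8167
```

```bash
python3 -m handwheel '[[[0.001,0,-0.0001,0,1],[0.001,0,-0.0001,0,1],[0,0,0,0,1]]]' | grep force
python3 rect.py 21
```

```text
force: [0.1, 1.6, -1.5]
{'mark': (-6.64, -96.4), 'index': (-5.29, -85.9)} carrier-mark mm: 1.35 tool rel -0.7 70.5 z 0.0577 F [ 0.9  2.3 -1.3] t 26.1167
```

```bash
python3 -m handwheel '[[[0.001,0,-0.0001,0,1],[0.0004,0,0,0,1],[0,0,0,0,1]]]' | grep force
python3 rect.py 22
```

```text
force: [-0.6, 0.8, -0.7]
{'mark': (-6.17, -94.4), 'index': (-6.58, -85.4)} carrier-mark mm: -0.41 tool rel -0.6 69.2 z 0.0579 F [ 0.7  1.6 -1.8] t 26.4167
```

View pics/r22.png

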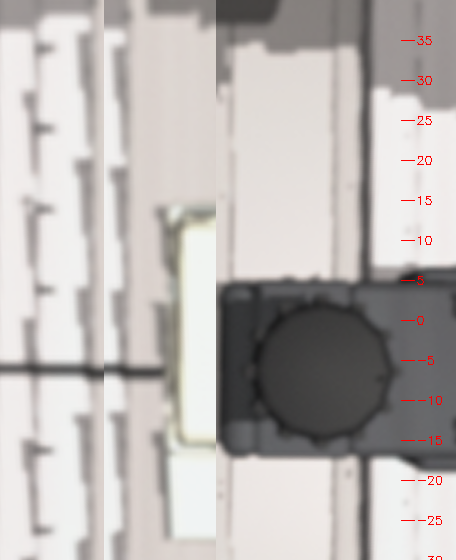

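```bash
python3 -m handwheel '[[[-0.001,0,0,0,1],[-0.001,0,0,0,1],[-0.001,0,0,0,1],[-0.001,0,0,0,1],[-0.001,0,0,0,1],[-0.001,0,0,0,1],[-0.001,0,0,0,1],[-0.002,0,0,0,1],[-0.004,0,0,0,1],[-0.004,0,0,0,1],[0,0,-0.013,0,1],[0,0,-0.013,0,1],[0,0,-0.013,0,1],[0,0,-0.013,0,1],[0,0,-0.013,0,1],[0,0,-0.013,0,1],[0,0,0,0,1],[0,0,0,0,1]]]'
python3 rect.py 23
```

```text
clock: 27.92
tool_pos: [0.5179, 0.0917, 0.1364]
orientation: [-179.9, 0.1, -95.5]
force: [-0.4, -0.2, 0.2]
opening: 0.0006
{'mark': (-0.32, -59.9), 'index': (-0.68, -56.9)} carrier-mark mm: -0.36 tool rel -0.6 86.5 z 0.1357 F [-0.1  0.5  0.2] t 27.9667
```

View pics/r23.png

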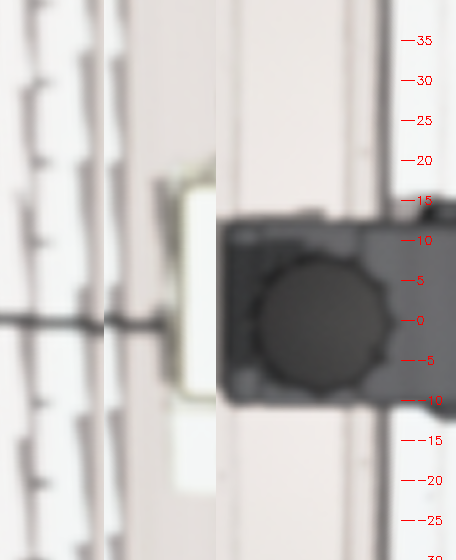

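Run:
```python
from h import *
q,U=snap("wrist");save(q,"w24.png")
d=np.load("view8.npz");p={"mtx":d["K"]};T=d["T"]
for z in(0,.03,.06,.09,.12): print(z,onz(p,T,(133,155),z).round(3),onz(p,T,(60,155),z).round(3))
r=place_of("pin_head",q);print([(x["xy"],x["conf"]) for x in r][:1]); print(onz(q,U,r[0]["xy"],.072) if r else 0, "expect", [.5101+.018*.9957,.0052-.018*.092])
```

```text
0 [0.688 0.028 0.   ] [0.756 0.022 0.   ]
0.03 [0.669 0.027 0.03 ] [0.729 0.021 0.03 ]
0.06 [0.649 0.025 0.06 ] [0.703 0.02  0.06 ]
0.09 [0.63  0.024 0.09 ] [0.676 0.019 0.09 ]
0.12 [0.611 0.022 0.12 ] [0.649 0.018 0.12 ]
[([291.2, 103.1], 0.83)]
[0.52885148 0.00474    0.072     ] expect [0.5280226, 0.003544]
```

View pics/w24.png

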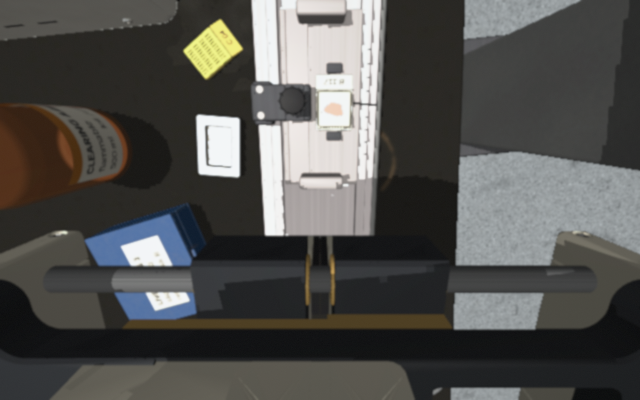

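```bash
python3 -m handwheel '[[[0.0108,-0.0027,0,0,1],[0.0108,-0.0027,0,0,1],[0.0108,-0.0027,0,0,1],[0.0108,-0.0027,0,0,1],[0.0108,-0.0027,0,0,1],[0.0108,-0.0027,0,0,1],[0.0108,-0.0027,0,0,1],[0.0108,-0.0027,0,-0.003,1],[0,0,0.01,0,1],[0,0,0.01,0,1],[0,0,0.008,0,1],[0,0,0,0,1],[0,0,0,0,1],[0,0,0,0,1]]]'
python3 -c "
from rect import *
for n in('scene','side','wrist'):
    p,T=snap(n);save(p,n+'25.png')
s=telemetry.get_obs();q=s['tool_pos'][:2]-M;print(q@ux*1e3,q@uy*1e3,s['tool_pos'],s['force'].round(1))
a=cv2.imread('pics/scene25.png')[160:280,220:360];b=cv2.imread('pics/side25.png')[130:250,220:360]
cv2.imwrite('pics/c25.png',cv2.resize(np.hstack([a,b]),None,fx=2.8,fy=2.8,interpolation=cv2.INTER_CUBIC))
"
```

```text
clock: 29.23
tool_pos: [0.5309, 0.0035, 0.1079]
orientation: [180.0, -0.0, -95.3]
force: [-0.6, 0.1, -0.6]
opening: 0.0007
21.06788687964627 0.19794580963325034 [0.5310961  0.00345105 0.10830568] [ 0.1  0.3 -1. ]
```

View pics/c25.png

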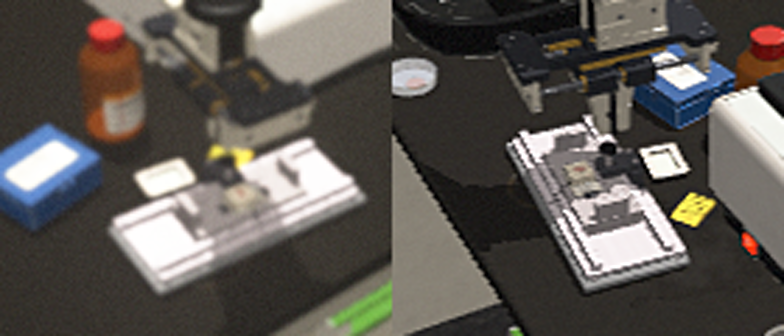

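```bash
python3 -m handwheel '[[[0,0,0.003,0,1],[0,0,0.003,0,1],[0,0,0.003,0,1],[0,0,0.003,0,1],[0,0,0.002,0,1],[0,0,0.001,0,1],[0,0,0.001,0,1],[0,0,0.001,0,1],[0,0,0.001,0,1],[0,0,0.001,0,1],[0,0,0.001,0,1],[0,0,0.001,0,1],[0,0,0,0,1]]]'
```

```text
clock: 30.47
tool_pos: [0.5309, 0.0031, 0.087]
orientation: [-180.0, 0.0, -95.3]
force: [-0.5, -0.6, 1.2]
opening: 0.0002
```

```bash
python3 -m handwheel '[[[0,0,0.001,0,1],[0,0,0.001,0,1],[0,0,0,0,1]]]'
python3 -m handwheel '[[[0,0,0.001,0,1],[0,0,0.001,0,1],[0,0,0,0,1]]]'
```

```text
clock: 30.72
tool_pos: [0.5309, 0.0031, 0.0849]
orientation: [-180.0, 0.0, -95.3]
force: [0.2, -0.4, 0.3]
opening: 0.0006
clock: 30.97
tool_pos: [0.5309, 0.0031, 0.0828]
orientation: [-180.0, -0.0, -95.3]
force: [-0.4, -0.2, 0.9]
opening: 0.0003
```

```bash
python3 -c "
from rect import *
P=[]
for n,(r,c) in(('scene',(170,230)),('side',(130,230))):
    p,T=snap(n);P.append(cv2.cvtColor(p['color'],cv2.COLOR_RGB2BGR)[r:r+90,c:c+110])
p,T=snap('wrist');save(p,'w26.png')
cv2.imwrite('pics/c26.png',cv2.resize(np.hstack(P),None,fx=3.6,fy=3.6,interpolation=cv2.INTER_CUBIC))
"
```

```text
(no output)
```

View pics/c26.png

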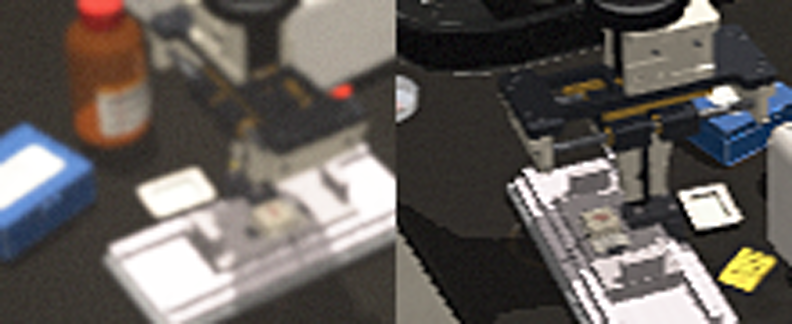

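View pics/w26.png

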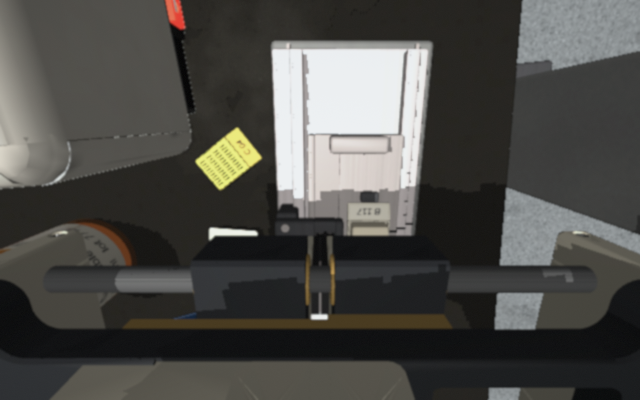

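```bash
python3 -m handwheel '[[[0,0,0.001,0,1],[0,0,0.001,0,1],[0,0,0,0,1]]]'|grep -e tool_pos -e force
python3 -m handwheel '[[[0,0,0.001,0,1],[0,0,0,0,1]]]'|grep -e tool_pos -e force
```

```text
tool_pos: [0.5308, 0.0031, 0.0808]
force: [1.1, 0.6, 0.1]
tool_pos: [0.5308, 0.0031, 0.0799]
force: [0.3, 0.3, 0.9]
```

```bash
python3 -m handwheel '[[[0,0,0.001,0,1],[0,0,0,0,1]]]'|grep -e tool_pos -e force
python3 -m handwheel '[[[0,0,0.001,0,1],[0,0,0,0,1]]]'|grep -e tool_pos -e force
python3 -m handwheel '[[[0,0,0.0005,0,1],[0,0,0,0,1]]]'|grep -e tool_pos -e force
```

```text
tool_pos: [0.5308, 0.0031, 0.0788]
force: [-0.4, 0.5, 0.7]
tool_pos: [0.5308, 0.0031, 0.0778]
force: [-0.5, 0.1, 0.4]
tool_pos: [0.5308, 0.0031, 0.0774]
force: [-0.5, -0.4, 1.3]
```

```bash
python3 -m handwheel '[[[0,0,-0.003,0,1],[0,0,-0.01,0,1],[0,0,-0.01,0,1],[0,0,-0.01,0,1],[0,0,-0.01,0,1],[-0.0108,0.0027,-0.002,0,1],[-0.0108,0.0027,-0.002,0,1],[-0.0108,0.0027,-0.002,0,1],[-0.0108,0.0027,-0.002,0,1],[-0.0108,0.0027,-0.002,0,1],[-0.0108,0.0027,-0.002,0,1],[-0.0108,0.0027,-0.002,0,1],[-0.0108,0.0027,0,0,1],[0,0,0,0,1],[0,0,0,0,1]]]'
python3 rect.py 27
python3 -c "
from rect import *
P=[]
for n,(r,c) in(('scene',(170,230)),('side',(130,230))):
    p,T=snap(n);P.append(cv2.cvtColor(p['color'],cv2.COLOR_RGB2BGR)[r:r+90,c:c+110])
    for k in ('pin_head','mark'):
        r=place_of(k,p);print(n,k,[(x['xy'],x['conf']) for x in r][:1])
cv2.imwrite('pics/c27.png',cv2.resize(np.hstack(P),None,fx=3.6,fy=3.6,interpolation=cv2.INTER_CUBIC))
"
```

```text
clock: 33.28
tool_pos: [0.5172, 0.092, 0.1343]
orientation: [180.0, -0.0, -95.3]
force: [-0.2, 0.2, 0.2]
opening: 0.0004
{'mark': (-0.35, -62.1), 'index': (-0.75, -59.3)} carrier-mark mm: -0.4 tool rel -1.0 86.5 z 0.1343 F [ 0.3 -0.3 -0.6] t 33.3333
scene pin_head [([300.6, 222.0], 0.4)]
scene mark [([302.7, 234.1], 0.91)]
side pin_head [([295.0, 187.8], 0.54)]
side mark [([290.7, 199.3], 0.62)]
```

View pics/c27.png

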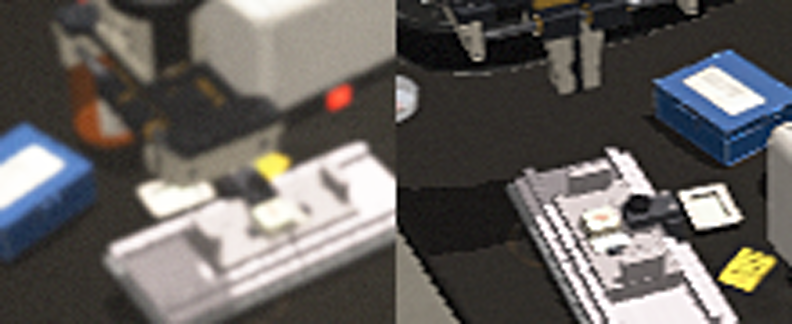

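View pics/r27.png

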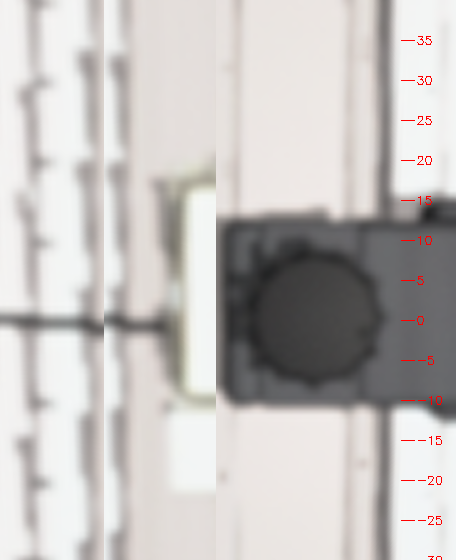

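```bash
python3 -c "
from rect import *
for n in('scene','side'):
    p,T=snap(n)
    for z in(.072,.068,.060): print(n,z,proj(p,T,np.array([.528,.0036,z])).round(1))
"
```

```text
scene 0.072 [301.4 216.3]
scene 0.068 [301.4 217.4]
scene 0.06 [301.5 219.5]
side 0.072 [297.3 181. ]
side 0.068 [297.4 182.1]
side 0.06 [297.4 184.4]
```

```bash
python3 -m handwheel '[[[0.0108,-0.0025,0,0,1],[0.0108,-0.0025,0,0,1],[0.0108,-0.0025,0,0,1],[0.0108,-0.0025,0,0,1],[0.0108,-0.0025,0,0,1],[0.0108,-0.0025,0,0,1],[0.0108,-0.0025,0,0,1],[0.0108,-0.0025,0,0,1],[0,0,0.012,0,1],[0,0,0.012,0,1],[0,0,0.012,0,1],[0,0,0.01,0,1],[0,0,0.005,0,1],[0,0,0.003,0,1],[0,0,0.001,0,1],[0,0,0.001,0,1],[0,0,0,0,1],[0,0,0,0,1]]]'
for i in 1; do python3 -m handwheel '[[[0,0,0.0005,0,1],[0,0,0,0,1]]]'|grep -e tool_pos -e force; done
python3 -m handwheel '[[[0,0,0.0005,0,1],[0,0,0,0,1]]]'|grep -e tool_pos -e force
```

```text
clock: 35.23
tool_pos: [0.5295, 0.0034, 0.0789]
orientation: [-180.0, 0.0, -95.3]
force: [1.0, -0.3, 0.5]
opening: 0.0003
tool_pos: [0.5294, 0.0034, 0.0782]
force: [-0.3, -0.8, 0.4]
tool_pos: [0.5292, 0.0033, 0.0775]
force: [0.2, 0.3, -0.5]
```

```bash
python3 -m handwheel '[[[0,0,0.0005,0,1],[0,0,0,0,1]]]'|grep -e tool_pos -e force
python3 -m handwheel '[[[0,0,0.0005,0,1],[0,0,0,0,1]]]'|grep -e tool_pos -e force
python3 -m handwheel '[[[0,0,0.0004,0,1],[0,0,0,0,1]]]'|grep -e tool_pos -e force
```

```text
tool_pos: [0.5293, 0.0032, 0.0773]
force: [-1.0, -0.3, 3.5]
tool_pos: [0.5294, 0.0032, 0.0772]
force: [-2.8, 0.5, 8.6]
tool_pos: [0.5294, 0.0032, 0.0771]
force: [-4.6, 0.7, 12.8]
```

```bash
python3 -m handwheel '[[[0,0,-0.001,0,1],[0,0,-0.003,0,1],[0,0,-0.01,0,1],[0,0,-0.01,0,1],[0,0,-0.01,0,1],[0,0,-0.01,0,1],[-0.0108,0.0025,-0.002,0,1],[-0.0108,0.0025,-0.002,0,1],[-0.0108,0.0025,-0.002,0,1],[-0.0108,0.0025,-0.002,0,1],[-0.0108,0.0025,-0.002,0,1],[-0.0108,0.0025,-0.002,0,1],[-0.0108,0.0025,-0.002,0,1],[-0.0108,0.0025,0,0,1],[0,0,0,0,1],[0,0,0,0,1]]]'
python3 rect.py 28
```

```text
clock: 37.4
tool_pos: [0.5172, 0.092, 0.1339]
orientation: [180.0, -0.0, -95.3]
force: [-1.2, 0.2, 0.5]
opening: 0.0007
{'mark': (-0.35, -62.0), 'index': (-0.74, -59.8)} carrier-mark mm: -0.39 tool rel -1.0 86.5 z 0.1339 F [-0.3  0.   0. ] t 37.45
```

View pics/r28.png

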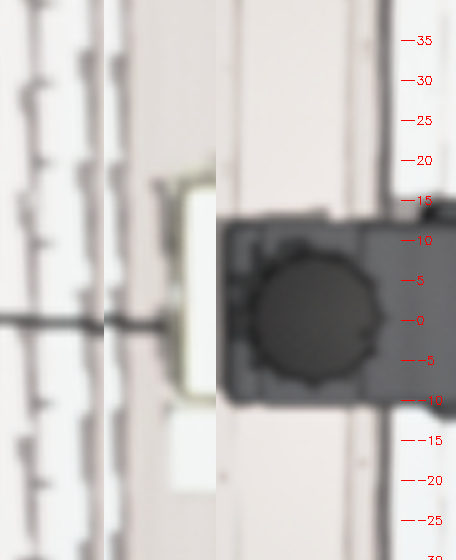

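View pics/w28.png

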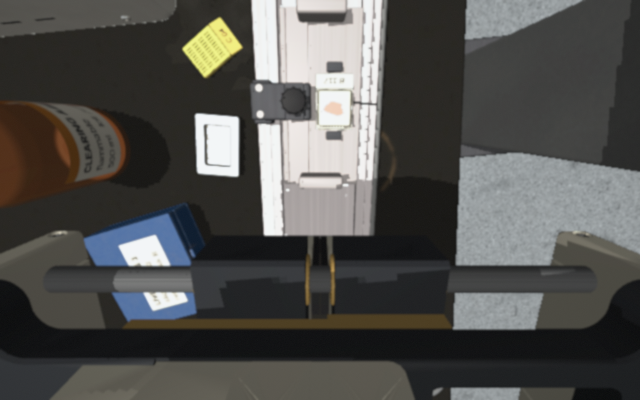

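The carrier is 0.4 mm off the mark and the pin is against its hard stop at the home height. The tool is clear of everything, so I'm handing the job in.

```bash
python3 -c "
from plant import close_job
print(close_job())"
```

```text
the job is handed in; nothing more can be done
None
```

The job is handed in at about 37 s of the 72 s. The carrier rests 0.4 mm to the right of the mark, and the locking pin is fully home in its slot.

- **Taps:** I tapped the carrier right from +17.5 mm to −4.9 mm. The tap back stuck and then slipped, so it overshot to +6.0 mm. One more tap to the right brought it to −0.4 mm, and that reading stayed the same after the fingers came off and after both presses.
- **Forces on the carrier:** The wrist force read no more than about 6 N when I checked during the taps; the limit is 15 N.
- **Pin:** The first press showed no clear force, although the pin is said to need 3 to 4 N. I pressed again in 0.5 mm steps, and the force rose to 12.8 N (limit 25 N) at a firm stop. The fingertips were then about 40.2 mm over the channel floor, which matches the 40 mm home height.
- **Checks that disagreed:** After the first press, the wrist view put the pin's travel at anywhere from 8 to 12 mm. The two fixed cameras suggested at least the full 12 mm, and the firm stop on the second press settled it as home.
- **Other things on the bench:** I kept the tool clear of them and none looked moved in the pictures, but I did not measure their positions at the end.

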